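# Tip a sample carrier over the turning ramp and add it to the fan

### The arm

A 6-joint arm with a two-finger parallel gripper is mounted at the origin on a cart in front of the work surface, level with it; the furniture and walls round the work are solid. World frame = base frame: x ahead of the robot, y to its left, z up, the work surface at z = 0. Lengths are in mm, angles in rad, forces in N, time in s.
With the tool pointing down it reaches from about 300 to 775 mm from the base axis. Payload 14.6 kg.
Tool frame: the origin (TCP) lies between the finger pads; the fingertips stand 19 mm ahead of it and the grasp point (between the pads) is the TCP; x points along the fingers, y is the direction in which the jaws open and shut, and the axes are right-handed (so a half turn about x gives the same grasp; the last joint's range is limited). The gripper opens to 94 mm and grips with 3 to 60 N. Pads are 16 mm wide; open, the fingers measure 119 mm over their backs; the gripper's body (75 mm by 177 mm) begins 78 mm behind the grasp point.
Start: joints at [1.082, 0.3, 1.521, -0, 1.321, -0.067], TCP at [225.168, 501.786, 224.446] pointing down, gripper open.
Joint ranges: [-3.03, 3.03], [-0.79, 2.21], [0.23, 2.52], [-1.04, 4.18], [0, 3.07], [-2.55, 2.55]. Speed limits (rad/s): [2.22, 2.22, 2.57, 3.14, 3.14, 3.14].

### API

Orientations are given as [roll, pitch, yaw] about the fixed x, y, z axes, in that order (R = Rz(yaw) Ry(pitch) Rx(roll)).
In Python, from cell import manip gives the robot as it stands.
- The arm moves only by the tool jog_arm, never from a script. Its argument "series" is one flat list of numbers, 7 for each row, row after row: the turn, a rotation vector about the world's x, y, z in rad, then the shift along the world's x, y, z in m, then the opening, from -1 (shut) to 1 (fully open). A call has 1 to 20 rows; each row is the pose to reach, as a shift and turn from the pose commanded when the call began; what a row does not reach only later rows make up. A row lasts 1/8 s, in which the tool goes at most 62.5 mm and 10.7 degrees, less where a joint would pass 70% of its speed; a pose out of reach is approached as far as the arm can. A call with a gripper value outside its range is refused whole. The fingers move at their own pace and stop on an object; "squeeze" is the grip in N (left out, the last holds). Time passes only in rows, so rows that repeat a pose let the fingers close. It gives the time, the measured TCP pose, the force and the opening at its end, in the units of the state.
- manip.read_state(): the state, without advancing time (a new reading comes with each control period).
- manip.camera(name): name is "side" or "top"; returns a dict with "color" (420x560x3 uint8, blue, green, red), "range_z" (420x560 float32, mm along the optical axis (not along the pixel's ray), 0 where there is no reading), "fx", "fy", "cx", "cy" (pixels), "D" ([k1, k2, p1, p2, k3] as OpenCV has them; the pictures are not rectified), "pose" (4x4, takes a point from camera to world coordinates). Camera axes: x right, y down, z forward; pixel columns grow to the right and rows downward; lengths in mm; the calibration is good to about 2 mm. A picture is of the moment at which its call begins.
- manip.sign_off(): hands the job in, once; it reports no verdict.
The state is a dict: "clock": time; "joints": joint angles; "qd": joint speeds; "effort": joint torques, N m; "eef_pos": TCP position; "eef_rot": TCP orientation; "wrist_force": force on the tool from outside, world axes, zero at the start; "moment": the same for the moment, N m; "finger_gap": finger opening in mm.
Only numpy, scipy, OpenCV 4.12 (cv2) and the standard library are available. Lean on these libraries where they do the work, as an engineer would, in place of code of your own. Each camera call takes 0.05 s, during which the arm holds its last target.

### The job

Turn the loose sample carrier pocket side up by letting it go over the upper edge of the turning ramp, so that it tips over the edge and lands upside down on the bed below. Then pick it up from the bed and lay it on the lay-up board as the next one of the overlapping fan: pocket up, squarely in line with the other two, its foot on the board and covering the lower half of the last one. Leave the other things on the bench where they are.

Things in the scene. Friction and masses are not known exactly. Their poses are not given: they have to be found in the camera images.
- carrier: Sample carrier: loose flat dark metal plate, 100 mm long (x axis), 58 wide (y), 9 thick, about 0.12 kg; both ends alike. One face is plain (its z axis points out of it), the other has a shallow pocket 70 x 36 mm, 4.5 deep. Origin at the plate's centre, half-way through its thickness. It starts flat on the bench with the pocket down.
- turner: Turning ramp, fixed: an aluminium ramp whose upper edge overhangs a flat landing bed. Origin on the bench below the middle of the edge, z up. The edge lies along y; the ramp falls away from it towards +x at 14 degrees for 70 mm, on cheeks at x = 36 to 70 mm, open below the edge. The bed is on the -x side: top 6 mm above the bench, 130 wide, up to a 12 mm high lip at x = -164 mm.
- turner_edge (a point): Top of the ramp's round-nosed edge, at its middle, 128 mm above the bench; axes as the turner. The edge is 110 mm long along y. A carrier let go just above it, long axis across it, middle 20 to 30 mm beyond it towards -x, level or nose down up to 25 degrees, rolls over it and lands upside down.
- turner_bed (a point): Point on the bed's surface, 75 mm from the edge (towards -x), axes as the turner: about where the middle of a tipped carrier comes to rest, give or take 30 mm, perhaps turned a little. It is close to the overhanging edge, so a hand that takes the carrier there should lean away from the ramp, towards -x.
- board: Lay-up board, fixed: white plate 216 x 126 mm, top 3 mm above the bench, with two carriers of the same kind fastened on it pocket up, overlapping like roof tiles. Origin on the bench under the foot (lowest edge) of the last, uppermost one; z up. They slope up towards -x at 10.4 degrees, the first one lying 50 mm further that way under the last, below a 35 mm high head stop. Free place on the +x side.
- board_next (a point): Where the middle (mid-thickness) of the next carrier comes to lie when it covers the lower half of the last: 1.6 mm towards +x from the board's origin and 16.4 mm above the bench; axes as the board. Laid like the others, its long axis is above this x axis, sloping up towards -x by 10.4 degrees, foot on the board 50 mm towards +x from the last one's foot, back resting on the last one.
- beaker: Bystander, not to be disturbed: small glass beaker, 54x60 mm, 79 tall; origin at the centre of its underside.
- tape_roll: Bystander, not to be disturbed: yellow ring of tape, 61 mm across, 18 tall; origin at the centre of its underside.
- slide_box: Bystander, not to be disturbed: small pale box, 34x82 mm, 33 tall; origin at the centre of its underside.
- cuvette_rack: Bystander, not to be disturbed: rack with six pockets, 34x110 mm, 26 tall; origin at the centre of its underside.
- vial_0: Bystander, not to be disturbed: small capped glass vial, 27 mm across, 57 tall; origin at the centre of its underside.
- lens_tube_0: Bystander, not to be disturbed: short black tube, 30 mm across, 25 tall; origin at the centre of its underside.
- usb_stick: Bystander, not to be disturbed: small black stick, 17x52 mm, 8 tall; origin at the centre of its underside.
- post_0: Bystander, not to be disturbed: black post holder with a steel post, 31x36 mm, 82 tall; origin at the centre of its underside.

How it is judged:
By the outcome, as a careful person would: the job done as asked, in the order asked, and still so for the second after the job is handed in, with the robot touching nothing.
It also fails if it takes over 64 s, if anything falls off the work surface, if the arm or the gripper's body presses on something with over 40 N, if the wrist force passes 120 N, or if a joint passes its speed limit or range.

## Working session

There is one attempt and no reset: what is moved stays moved. The work goes in short steps, Python scripts to look and compute and a tool call to move; the robot and the scene stay as the last step left them, time stands still between calls to the robot, and variables do not carry over. Pictures are saved under pics/ and viewed, and the job is handed in when it is done.

Besides the shell and the picture viewer there is one more tool, called after "Emit:" by a JSON object that holds its "fn" and its "kwargs". jog_arm: Moves the arm, as the interface text tells. Its arguments: {"type":"object","properties":{"series":{"type":"array","items":{"type":"number"}},"squeeze":{"type":"number"}},"required":["series"]}

```bash
ls; mkdir -p pics; python3 - <<'E'
from cell import manip
import cv2,numpy as np
print(manip.read_state())
for n in("top","side"):
    c=manip.camera(n); cv2.imwrite(f"pics/{n}0.png",c["color"]); np.savez(f"{n}0.npz",**c)
    print(n,c["fx"],c["fy"],c["cx"],c["cy"],c["D"],c["pose"])
E
```

```text
pics
{'clock': 0.0, 'joints': array([ 1.08236463e+00,  3.00477637e-01,  1.52159493e+00,  1.58305571e-05,
        1.32066364e+00, -6.66256752e-02]), 'qd': array([-9.08739839e-04,  2.31728630e-04, -1.67653459e-05, -4.26000395e-04,
       -4.52476443e-05,  7.11813685e-04]), 'effort': array([ 1.01253620e-03, -5.31807768e+01, -3.52741277e+01,  7.08496361e-02,
        2.42885237e-02, -3.87166165e-05]), 'eef_pos': array([225.07527575, 501.57760702, 223.8768666 ]), 'eef_rot': array([-1.65082986,  1.56965268, -2.07263981]), 'wrist_force': array([ 0.05737591,  0.09336087, -0.25687559]), 'moment': array([-0.00072192, -0.00737583,  0.05024287]), 'finger_gap': 93.85814986764103}
top 502.40684586309783 502.40684586309783 283.32159338174216 208.11018638921965 [-0.0223142  0.         0.         0.         0.       ] [[-3.36993945e-02 -9.76225538e-01  2.14121578e-01  2.40606171e+02]
 [-9.99416726e-01  3.41013898e-02 -1.81714942e-03 -1.97751296e+01]
 [-5.52789573e-03 -2.14057923e-01 -9.76805327e-01  1.72094964e+03]
 [ 0.00000000e+00  0.00000000e+00  0.00000000e+00  1.00000000e+00]]
side 458.67729638914557 458.67729638914557 282.39494655944975 211.84877170302775 [-0.1148722  0.         0.         0.         0.       ] [[ 1.73155102e-01 -4.48867998e-01  8.76661184e-01 -8.59025003e+02]
 [-9.84856994e-01 -8.66879447e-02  1.50139610e-01 -2.89806909e+02]
 [ 8.60308993e-03 -8.89383337e-01 -4.57081247e-01  8.65505244e+02]
 [ 0.00000000e+00  0.00000000e+00  0.00000000e+00  1.00000000e+00]]
```

View pics/top0.png

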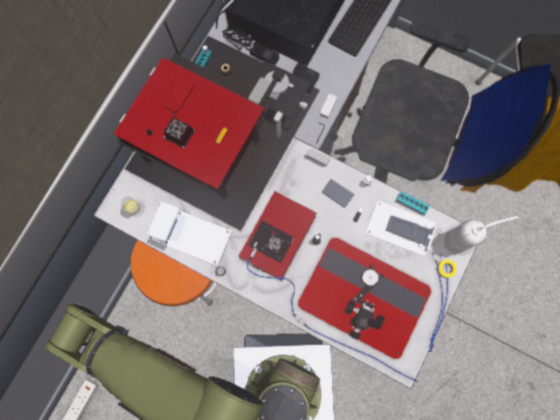

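View pics/side0.png

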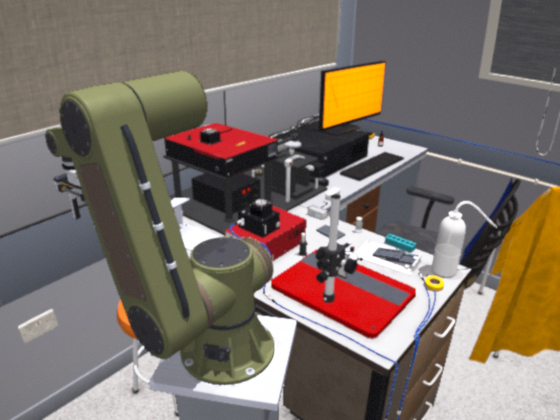

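```bash
cat > h.py <<'E'
import numpy as np,cv2
from cell import manip
def load(f): return dict(np.load(f))
def K(c): return np.array([[c["fx"],0,c["cx"]],[0,c["fy"],c["cy"]],[0,0,1]],float)
def rays(c,px):
    u=cv2.undistortPoints(np.array(px,float).reshape(-1,1,2),K(c),np.array(c["D"],float))[:,0]
    return np.c_[u,np.ones(len(u))]
def onplane(c,px,z):
    r=rays(c,px)@c["pose"][:3,:3].T; o=c["pose"][:3,3]
    return o+r*((z-o[2])/r[:,2])[:,None]
def cloud(c):
    h,w=c["range_z"].shape; v,u=np.mgrid[:h,:w]
    r=rays(c,np.c_[u.ravel(),v.ravel()])*c["range_z"].ravel()[:,None]
    return (r@c["pose"][:3,:3].T+c["pose"][:3,3]).reshape(h,w,3)
def proj(c,P):
    T=np.linalg.inv(c["pose"]); r,_=cv2.Rodrigues(T[:3,:3])
    return cv2.projectPoints(np.array(P,float).reshape(-1,1,3),r,T[:3,3],K(c),np.array(c["D"],float))[0][:,0]
E
python3 - <<'E'
from h import *
t=load("top0.npz"); s=load("side0.npz")
def crop(c,x0,y0,x1,y1,k,f): cv2.imwrite(f,cv2.resize(c["color"][y0:y1,x0:x1],None,fx=k,fy=k,interpolation=cv2.INTER_CUBIC))
crop(t,290,140,490,290,4,"pics/t_r.png"); crop(t,90,150,290,300,4,"pics/t_l.png")
crop(s,290,200,480,340,4,"pics/s_r.png"); crop(s,140,180,300,290,5,"pics/s_l.png")
E
```

```text
(no output)
```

View pics/t_r.png

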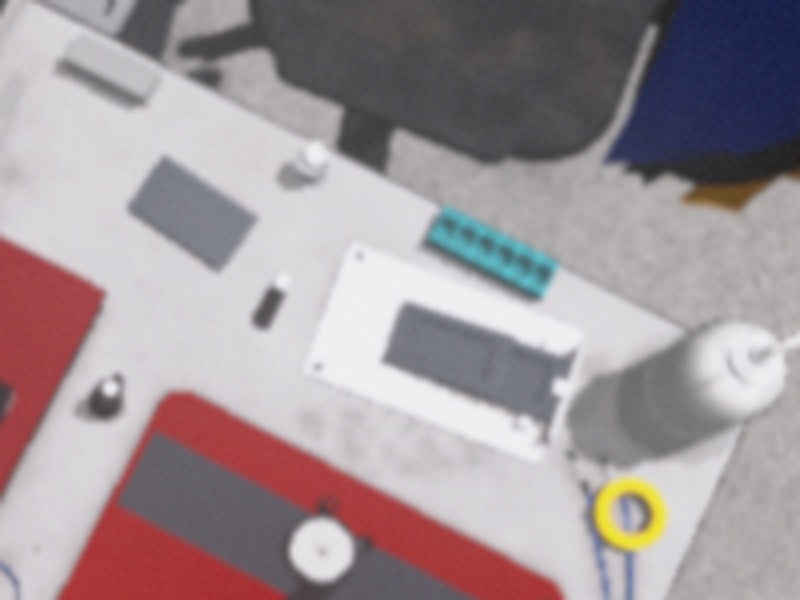

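View pics/t_l.png

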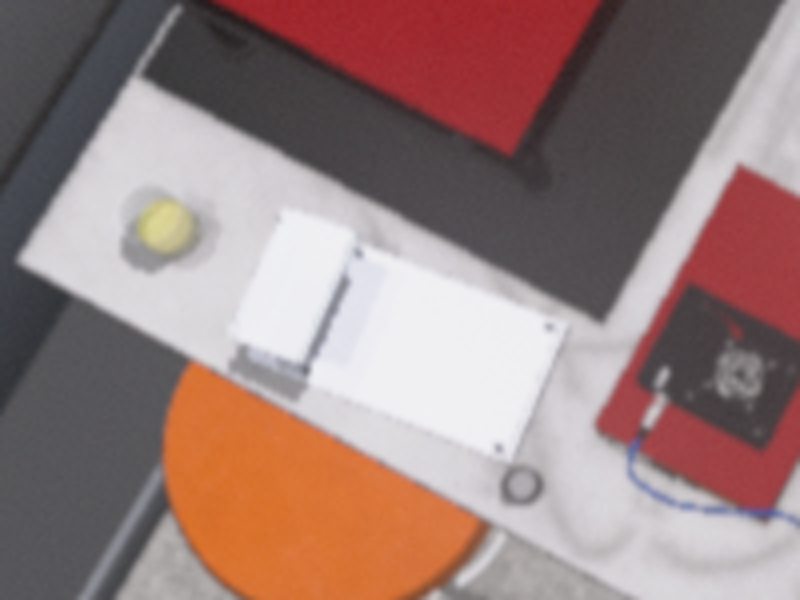

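View pics/s_r.png

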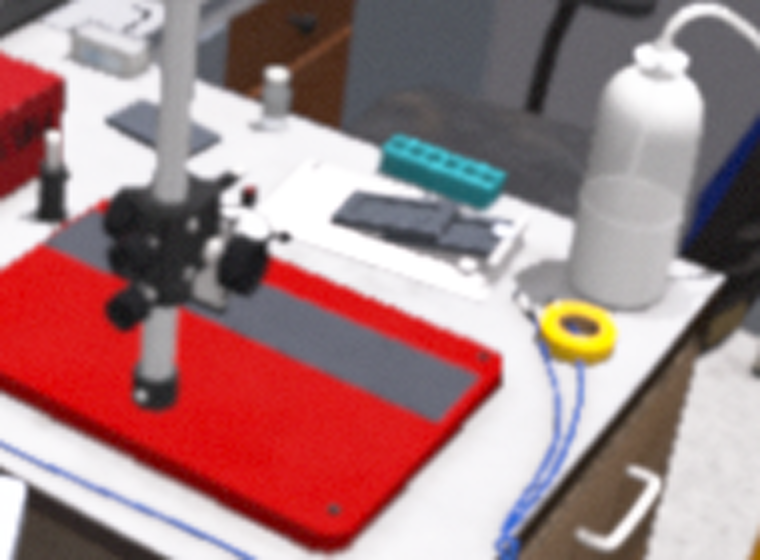

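View pics/s_l.png

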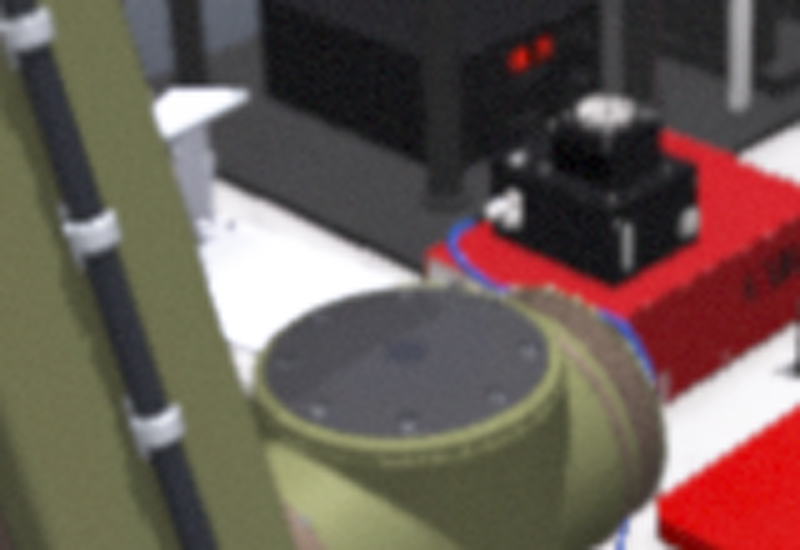

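```bash
python3 - <<'E'
from h import *
np.set_printoptions(precision=1,suppress=True)
t=load("top0.npz"); C=cloud(t)
def L(x,y,x0,y0,k=4): return [x0+x/k-.375,y0+y/k-.375]
R=lambda x,y:L(x,y,290,140); Q=lambda x,y:L(x,y,90,150)
print("carrier corners",onplane(t,[R(168,156),R(257,216),R(219,272),R(128,205)],9))
print("board corners",onplane(t,[R(352,242),R(582,328),R(540,462),R(305,370)],3))
print("bed corners",onplane(t,[Q(362,248),Q(570,325),Q(515,460)],12))
print("ramp top low/high",onplane(t,[Q(355,235),Q(300,370)],128),onplane(t,[Q(282,210),Q(232,335)],111))
img=np.full((420,560),0,np.uint8)
z=C[...,2]; z[t["range_z"]==0]=-999
im=cv2.applyColorMap(np.clip((z+20)/400*255,0,255).astype(np.uint8),cv2.COLORMAP_TURBO)
cv2.imwrite("pics/hm.png",im)
for p in [(338,192),(345,180),(330,160),(400,230),(190,235),(165,222),(200,240),(350,290),(365,278),(365,315),(370,270),(190,140),(250,210),(275,240),(280,200),(460,240),(475,232),(212,180),(120,200)]:
    print(p,C[p[1],p[0]])
E
```

```text
carrier corners [[ 716.5 -197.1    9. ]
 [ 659.2 -272.2    9. ]
 [ 610.2 -235.8    9. ]
 [ 673.1 -159.6    9. ]]
board corners [[ 634.3 -354.9    3. ]
 [ 550.6 -549.5    3. ]
 [ 435.2 -502.     3. ]
 [ 522.1 -305.8    3. ]]
bed corners [[615.2 336.8  12. ]
 [541.  156.3  12. ]
 [426.2 204.6  12. ]]
ramp top low/high [[600.8 318.4 128. ]
 [491.5 361.5 128. ]] [[627.9 382.6 111. ]
 [524.8 421.5 111. ]]
(338, 192) [ 667.7 -217.1    6.6]
(345, 180) [ 711.5 -244.8    2.8]
(330, 160) [ 790.1 -196.6   -5.7]
(400, 230) [ 522.7 -420.9   19.2]
(190, 235) [531.2 301.4  14.3]
(165, 222) [557.6 361.8 125.9]
(200, 240) [512.3 266.5  16.5]
(350, 290) [ 325.  -235.9   24.7]
(365, 278) [ 357.9 -277.4   95.9]
(365, 315) [ 241.5 -253.4  201. ]
(370, 270) [ 382.5 -294.5  100.3]
(190, 140) [773.2 251.  292.1]
(250, 210) [614.4  93.8   3.3]
(275, 240) [474.4   6.1 205. ]
(280, 200) [622.8 -12.7 104.1]
(460, 240) [ 461.5 -575.1  156. ]
(475, 232) [ 476.7 -604.   211.1]
(212, 180) [647.6 185.9 286.8]
(120, 200) [648.8 528.   74.9]
```

View pics/hm.png

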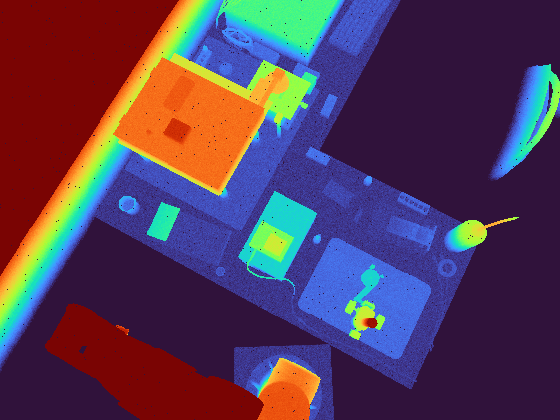

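```bash
cat > fit.py <<'E'
from h import *
from scipy.optimize import minimize
def Rz(a): c,s=np.cos(a),np.sin(a); return np.array([[c,-s,0],[s,c,0],[0,0,1]])
def Ry(a): c,s=np.cos(a),np.sin(a); return np.array([[c,0,s],[0,1,0],[-s,0,c]])
B=np.array([[sx*50,sy*29,sz*4.5] for sx in(-1,1) for sy in(-1,1) for sz in(-1,1)])
def carrier(x,y,yaw,z=4.5,pitch=0): return B@(Rz(yaw)@Ry(pitch)).T+[x,y,z]
def fan(x,y,yaw):
    o=[]
    for k in (1.6-50,1.6-100):
        p=(B@Ry(np.radians(10.4)).T+[k,0,16.4])@Rz(yaw).T+[x,y,0]; o.append(p)
    return o
S=8
def sil(c,solids,roi):
    x0,y0,x1,y1=roi; m=np.zeros(((y1-y0)*S,(x1-x0)*S),np.uint8)
    for P in solids:
        h=cv2.convexHull(proj(c,P).astype(np.float32))[:,0]
        q=((h-[x0,y0]+.5)*S-.5)*16
        cv2.fillConvexPoly(m,np.round(q).astype(np.int32),255,shift=4)
    return cv2.GaussianBlur(cv2.resize(m,(x1-x0,y1-y0),interpolation=cv2.INTER_AREA).astype(float)/255,(0,0),.8)
def fit(c,fn,p0,roi,mask=None,scale=(1,1,.02)):
    x0,y0,x1,y1=roi; g=cv2.cvtColor(c["color"],cv2.COLOR_BGR2GRAY)[y0:y1,x0:x1].astype(float)
    sc=np.array(scale)
    def cost(v):
        s=sil(c,fn(*(np.array(p0)+v*sc)),roi)
        w=np.ones_like(g) if mask is None else mask
        A=np.c_[s.ravel(),np.ones(s.size)]*w.ravel()[:,None]**.5
        b=g.ravel()*w.ravel()**.5
        r=np.linalg.lstsq(A,b,rcond=None); return float(((A@r[0]-b)**2).mean())
    n=len(p0); sim=np.vstack([np.zeros(n),3*np.eye(n)])
    r=minimize(cost,np.zeros(n),method="Nelder-Mead",options=dict(initial_simplex=sim,xatol=.02,fatol=1e-3))
    return np.array(p0)+r.x*sc,r.fun,cost(np.zeros(n))
E
cat > f1.py <<'E'
from fit import *
np.set_printoptions(precision=3,suppress=True)
t=load("top0.npz"); s=load("side0.npz")
for n,c,roi in(("top",t,(317,174,358,212)),("side",s,(312,221,349,243))):
    print(n,"carrier",fit(c,lambda x,y,a:[carrier(x,y,a)],[665,-216,.9],roi))
bx=np.array([578.4,-428])-0
for n,c,roi in(("top",t,(382,212,428,246)),("side",s,(370,243,413,265))):
    print(n,"fan",fit(c,fan,[540,-420,1.16],roi))
# heights
C=cloud(t); ok=(t["range_z"]>0)
P=C[ok]
print("height grid max, rows x 400..800 step40, cols y -640..560 step 60")
for x in range(300,820,40):
    print(x,[int(np.max(q[:,2])) if len(q:=P[(abs(P[:,0]-x)<20)&(abs(P[:,1]-y)<30)]) else -1 for y in range(-640,600,60)])
q=P[(P[:,2]>240)&(P[:,2]<330)&(P[:,0]>450)&(P[:,1]>0)]
for y in range(60,620,40):
    k=q[abs(q[:,1]-y)<15]; print(y, k[:,0].min() if len(k) else None, k[:,2].max() if len(k) else None)
E
python3 f1.py
```

```text
top carrier (array([ 664.443, -214.573,    0.924]), np.float64(10.331512789249233), 25.84955553072784)
side carrier (array([ 660.068, -213.684,    0.85 ]), np.float64(799.759546420277), 910.8924035258186)
top fan (array([ 551.789, -383.991,    1.148]), np.float64(250.69315255018483), 1384.366934641252)
side fan (array([ 546.014, -388.502,    1.16 ]), np.float64(2785.198768434469), 3346.053519540424)
height grid max, rows x 400..800 step40, cols y -640..560 step 60
300 [-1, 12, 41, 43, 43, 41, 163, 177, 38, 42, 32, 12, 10, 8, -731, -726, -729, -273, -274, 517, -731]
340 [3, 23, 38, 44, 43, 104, 111, 40, 42, 43, 107, 11, 15, 10, 8, -731, -267, -259, -255, -265, -275]
380 [14, 30, 27, 34, 37, 106, 116, 42, 43, 37, 113, 121, 137, 11, 32, 10, -261, -255, -255, -255, -263]
420 [10, 26, 22, 11, 31, 37, 106, 39, 41, 32, 168, 210, 142, 104, 28, 12, 8, -257, -258, -255, -263]
460 [233, 232, 36, 30, 10, 11, 37, 43, 41, 94, 212, 216, 171, 106, 21, 14, 18, 9, -261, -254, -258]
500 [263, 237, 42, 38, 27, 15, 11, 35, 87, 110, 170, 211, 167, 20, 19, 18, 14, 135, 113, 0, -251]
540 [169, 176, 34, 41, 
[... 518 characters left out ...]
98, 334, 298, 298, 293, 879, 314]
780 [-251, -247, -78, -76, -81, -88, 6, 30, 49, 43, 24, 27, 297, 298, 298, 342, 344, 313, 448, 925, 313]
60 787.6863110375571 297.94050716754145
100 715.9111798602457 300.0601260977776
140 648.7978080309489 303.4294983383579
180 619.9558196260325 300.3914251673773
220 638.0757665699922 301.4239782357786
260 663.3749804324523 329.9918039063764
300 686.0355643653529 329.9872976636873
340 711.1710243070421 319.6894369559543
380 731.4234934337978 314.3182363029148
420 757.0493994416829 316.98669816561187
460 778.8051920443033 316.05784011238416
500 802.9471239098172 316.6911630950781
540 769.6345366167412 321.7690448897956
580 698.0471458168977 313.1564545501285
```

```bash
cat > ov.py <<'E'
from fit import *
def overlay(c,solids,roi,k,f,pts=()):
    x0,y0,x1,y1=roi
    im=cv2.resize(c["color"][y0:y1,x0:x1],None,fx=k,fy=k,interpolation=cv2.INTER_CUBIC)
    for P in solids:
        h=cv2.convexHull(proj(c,P).astype(np.float32))[:,0]
        q=((h-[x0,y0]+.5)*k-.5)
        cv2.polylines(im,[np.round(q*16).astype(np.int32)],True,(0,255,0),1,shift=4)
    for p in pts:
        q=((proj(c,[p])[0]-[x0,y0]+.5)*k-.5); cv2.circle(im,tuple(int(v) for v in q),3,(0,0,255),-1)
    cv2.imwrite(f,im)
E
python3 - <<'E'
from ov import *
t=load("top0.npz"); s=load("side0.npz")
roi=(382,210,440,248)
r=fit(t,fan,[552,-384,1.148],roi);print(r)
overlay(t,fan(*r[0]),(360,195,450,260),8,"pics/fan_t.png")
overlay(s,fan(*r[0])+[carrier(664.4,-214.6,.924)],(300,215,430,275),6,"pics/fan_s.png")
E
```

```text
(array([ 551.82888131, -383.98781919,    1.14716586]), np.float64(686.7866835411287), 687.4652748194404)
```

View pics/fan_t.png

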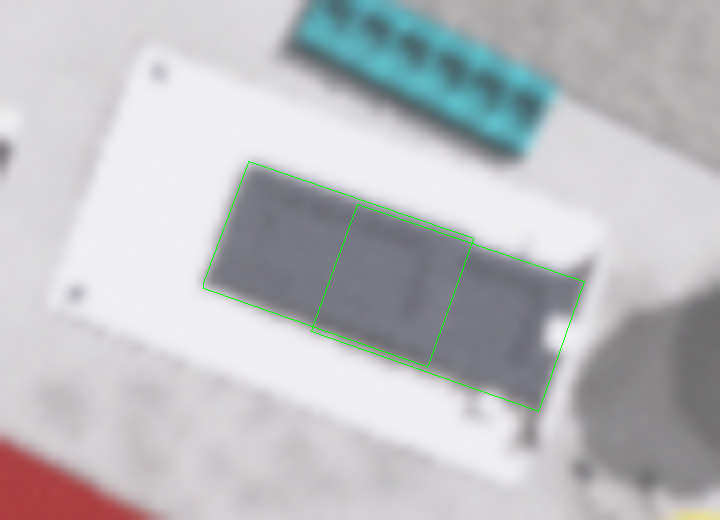

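View pics/fan_s.png

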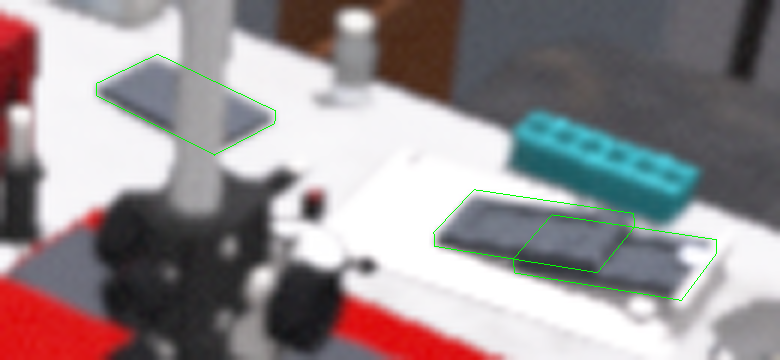

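```bash
python3 - <<'E'
from ov import *
np.set_printoptions(precision=3,suppress=True)
t=load("top0.npz"); s=load("side0.npz")
for roi in [(378,205,410,250),(378,205,418,250),(378,205,426,240)]:
    # mask out teal and red via saturation
    x0,y0,x1,y1=roi
    hsv=cv2.cvtColor(t["color"][y0:y1,x0:x1],cv2.COLOR_BGR2HSV); m=(hsv[...,1]<70).astype(np.uint8); m=cv2.erode(m,np.ones((5,5)))
    g=cv2.cvtColor(t["color"],cv2.COLOR_BGR2GRAY)
    # keep only near fan
    d=cv2.dilate((sil(t,fan(551.8,-384,1.147),roi)>.1).astype(np.uint8),np.ones((7,7)))
    r=fit(t,fan,[552,-384,1.148],roi,(m*d).astype(float));print(r)
roi=(362,243,402,263)
d=cv2.dilate((sil(s,fan(551.8,-384,1.147),roi)>.1).astype(np.uint8),np.ones((5,5))).astype(float)
rs=fit(s,fan,[552,-384,1.148],roi,d);print("side",rs)
roi=(312,221,349,243)
d=cv2.dilate((sil(s,[carrier(664.4,-214.6,.924)],roi)>.1).astype(np.uint8),np.ones((5,5))).astype(float)
d[:,int(330-312-1):int(340-312+1)]=0
print("side carrier",fit(s,lambda x,y,a:[carrier(x,y,a)],[664,-215,.92],roi,d))
overlay(t,[],(130,195,240,275),7,"pics/tu.png")
x,y,a=r[0]
# ramp plane from depth
C=cloud(t); P=C[205:240,150:180].reshape(-1,3); P=P[(P[:,2]>95)&(P[:,2]<140)]
A=np.c_[P[:,:2],np.ones(len(P))]; k,*_=np.linalg.lstsq(A,P[:,2],rcond=None)
print("ramp plane",k,np.degrees(np.arctan(np.hypot(*k[:2]))),"up dir",np.degrees(np.arctan2(k[1],k[0])))
m=((C[...,2]>85)&(C[...,2]<150)&(C[...,0]>450)&(C[...,0]<660)&(C[...,1]>290)&(C[...,1]<450)).astype(np.uint8)
cn=max(cv2.findContours(m,0,2)[0],key=cv2.contourArea); rc=cv2.minAreaRect(cn); print(rc); bp=cv2.boxPoints(rc); print(bp)
E
```

```text
(array([ 552.343, -383.952,    1.136]), np.float64(7.760561306563781), 9.378512124155247)
(array([ 552.388, -383.921,    1.137]), np.float64(8.751612481801564), 10.612828779829098)
(array([ 551.977, -383.71 ,    1.151]), np.float64(9.34557181184291), 9.830799879631783)
side (array([ 545.947, -386.226,    1.166]), np.float64(975.3076570898795), 1244.625784906934)
side carrier (array([ 660.147, -213.606,    0.908]), np.float64(47.86613318784124), 110.90118124997522)
ramp plane [ -0.103  -0.25  269.434] 15.121164577142688 up dir -112.32607537455789
((162.8402099609375, 220.9845428466797), (20.81459617614746, 36.8570671081543), 23.96249008178711)
[[145.845 233.598]
 [160.814 199.918]
 [179.835 208.371]
 [164.866 242.052]]
```

View pics/tu.png

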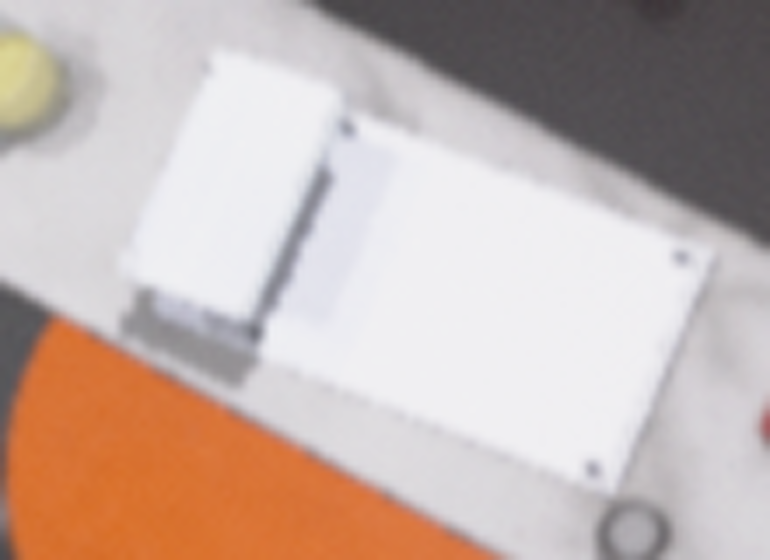

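```bash
cat > /tmp/a.py <<'E'
from ov import *
np.set_printoptions(precision=3,suppress=True)
from scipy.optimize import least_squares
t=load("top0.npz")
px=np.array([[232.,229.9],[218.5,264.9],[178.5,207.8],[165.6,241.3],[160,202.8],[147.8,233.5]])
# right-hand: turner +x points to image left; world y+ left; turner y = Rz(90) of x -> approx world (-.92,.39)= image down
M=np.array([[-164,-65,12],[-164,65,12],[-2,-55,128],[-2,55,128],[68,-55,111],[68,55,111.]])
f=lambda p:(proj(t,M@Rz(p[2]).T+[p[0],p[1],0])-px).ravel()
r=least_squares(f,[545,340,1.17]);print(r.x,r.fun.reshape(-1,2))
x,y,a=r.x
T=lambda q:np.array(q)@Rz(a).T+[x,y,0]
overlay(t,[T(M[2:]),T([[0,-65,6],[0,65,6],[-164,65,6],[-164,-65,6]])],(130,195,240,275),7,"pics/tu2.png",[T([[-75,0,6]])[0]])
print("edge",T([[0,0,128],[-25,0,128],[-75,0,6]]))
E
python3 /tmp/a.py 2>&1 || (cp /tmp/a.py . && python3 a.py)
```

```text
[548.188 337.332   1.191] [[-1.227 -0.905]
 [-1.461 -0.483]
 [ 0.895  1.23 ]
 [ 0.787 -0.745]
 [ 0.874  0.309]
 [ 0.004  0.619]]
edge [[548.188 337.332 128.   ]
 [538.919 314.114 128.   ]
 [520.382 267.678   6.   ]]
```

```bash
sleep 1
```

```text
(no output)
```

View pics/tu2.png

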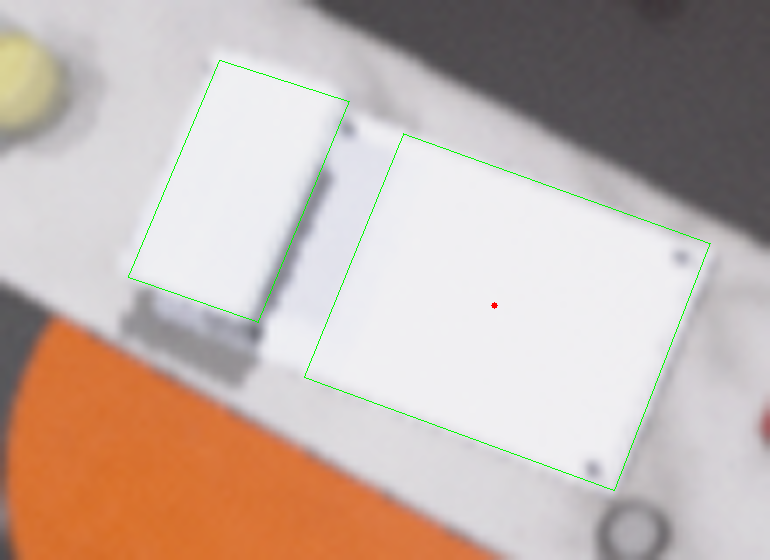

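Emit:
{"fn": "jog_arm", "kwargs": {"series": [0,0,-0.13,0.031,-0.051,0.04,1,0,0,-0.26,0.062,-0.102,0.08,1,0,0,-0.39,0.094,-0.153,0.08,1,0,0,-0.51,0.125,-0.204,0.08,1,0,0,-0.64,0.156,-0.255,0.08,1,0,0,-0.77,0.187,-0.306,0.08,1,0,0,-0.9,0.218,-0.357,0.08,1,0,0,-1.03,0.25,-0.409,0.08,1,0,0,-1.16,0.281,-0.46,0.08,1,0,0,-1.29,0.312,-0.511,0.08,1,0,0,-1.41,0.343,-0.562,0.08,1,0,0,-1.54,0.375,-0.613,0.08,1,0,0,-1.67,0.406,-0.664,0.04,1,0,0,-1.8,0.437,-0.715,-0.02,1,0,0,-1.8,0.437,-0.715,-0.08,1,0,0,-1.8,0.437,-0.715,-0.144,1,0,0,-1.8,0.437,-0.715,-0.144,1]}}

```text
clock: 2.22
eef_pos: [660.3, -213.0, 75.2]
eef_rot: [-1.283, 1.564, 2.778]
wrist_force: [0.6, 0.0, 0.4]
finger_gap: 93.8
```

```bash
cat > look.py <<'E'
import sys
from ov import *
np.set_printoptions(precision=3,suppress=True)
n=sys.argv[1]
s=manip.read_state(); print(s["clock"],s["eef_pos"],s["eef_rot"],s["joints"],s["wrist_force"],s["finger_gap"])
for c in("top","side"):
    d=manip.camera(c); np.savez(f"{c}{n}.npz",**d)
    a=list(map(int,sys.argv[2:6] if c=="top" else sys.argv[6:10]))
    overlay(d,[],a,min(780//(a[2]-a[0]),590//(a[3]-a[1])),f"pics/{c}{n}.png")
E
python3 look.py 1 300 150 400 225 290 190 390 265
```

```text
2.225 [ 660.298 -212.956   75.153] [-1.283  1.564  2.778] [-0.365  0.762  1.182 -0.     1.204  0.287] [0.616 0.005 0.396] 93.83207507695708
```

View pics/top1.png

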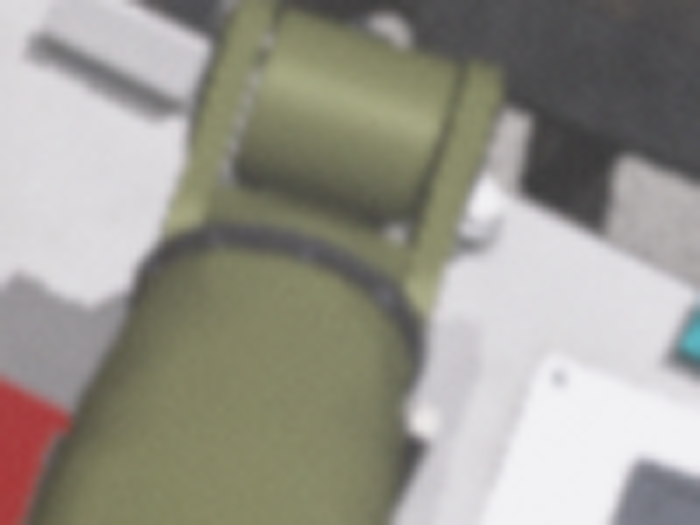

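View pics/side1.png

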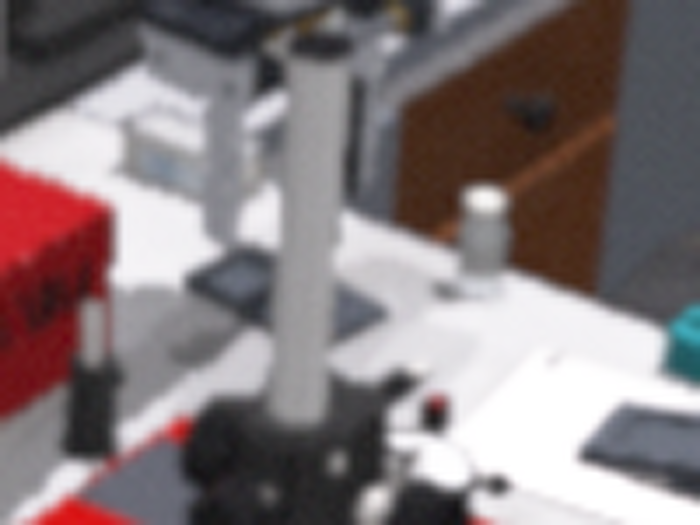

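Emit:
{"fn": "jog_arm", "kwargs": {"series": [0,0,0,0,0,-0.02,1,0,0,0,0,0,-0.04,1,0,0,0,0,0,-0.05,1,0,0,0,0,0,-0.05,1,0,0,0,0,0,-0.05,1]}}

```text
clock: 2.95
eef_pos: [662.5, -213.3, 31.2]
eef_rot: [1.845, 1.57, -0.376]
wrist_force: [-0.1, -0.8, -0.4]
finger_gap: 93.9
```

Emit:
{"fn": "jog_arm", "kwargs": {"series": [0,0,0,0,0,-0.009,1,0,0,0,0,0,-0.009,1,0,0,0,0,0,-0.009,-1,0,0,0,0,0,-0.009,-1,0,0,0,0,0,-0.009,-1,0,0,0,0,0,-0.009,-1,0,0,0,0,0,-0.009,-1], "squeeze": 20}}

```text
clock: 3.82
eef_pos: [662.2, -213.2, 21.6]
eef_rot: [1.867, 1.571, -0.355]
wrist_force: [0.7, 0.1, 0.4]
finger_gap: 57.7
```

```bash
python3 - <<'E'
from fit import *
from scipy.spatial.transform import Rotation as R
np.set_printoptions(precision=3,suppress=True)
a=1.18; edge=np.array([549,339.5,128.])
ax=Rz(a)@[0,1,0]; tilt=R.from_rotvec(-np.radians(10)*ax)
ctr=edge+Rz(a)@np.array([-25,0,0]); ctr[2]=132.5
n=tilt.apply([0,0,1]); tcp=ctr+17.1*n
rv=(tilt*R.from_euler("z",.26)).as_rotvec()
print("tcp",tcp,"delta",tcp-[662.2,-213.2,21.4],"rv",rv, "n",n)
t=load("top0.npz"); C=cloud(t)
m=(C[...,2]>150)&(C[...,0]>150)&(C[...,0]<450)&(C[...,1]<-150)&(C[...,1]>-400)
print(C[m][:,2].max(), C[m&(C[...,2]>200)].mean(0),C[m].min(0),C[m].max(0))
s=load("side1.npz"); C=cloud(s)
m=(C[...,2]>150)&(C[...,0]>150)&(C[...,0]<450)&(C[...,1]<-150)&(C[...,1]>-400)
print(C[m].min(0),C[m].max(0))
E
```

```text
tcp [538.346 313.639 149.34 ] delta [-123.854  526.839  127.94 ] rv [ 0.152 -0.087  0.259] n [-0.066 -0.161  0.985]
374.0843098903822 [ 229.507 -244.381  262.18 ] [ 172.428 -315.638  150.19 ] [ 287.914 -198.284  374.084]
[ 167.3   -316.087  150.108] [ 449.851 -150.034  589.951]
```

Emit:
{"fn": "jog_arm", "kwargs": {"series": [0,0,0,0,0,0.03,-1,0,0,0,0,0,0.085,-1,0,0,0,0,0,0.14,-1,0,0,0,0,0,0.2,-1,0,0,0,-0.01,0.02,0.25,-1,0,0,0.04,-0.03,0.06,0.28,-1,0,0,0.08,-0.055,0.11,0.28,-1,0,0,0.12,-0.08,0.16,0.28,-1,0,0,0.16,-0.105,0.21,0.28,-1,0,0,0.2,-0.13,0.26,0.28,-1,0,0,0.23,-0.155,0.31,0.28,-1,0,0,0.26,-0.18,0.36,0.28,-1,0.05,-0.03,0.26,-0.165,0.41,0.28,-1,0.1,-0.06,0.26,-0.15,0.46,0.27,-1,0.152,-0.087,0.26,-0.135,0.5,0.24,-1,0.152,-0.087,0.26,-0.124,0.527,0.2,-1,0.152,-0.087,0.26,-0.124,0.527,0.2,-1,0.152,-0.087,0.26,-0.124,0.527,0.2,-1]}}

```text
clock: 6.08
eef_pos: [538.4, 313.4, 222.6]
eef_rot: [3.138, 1.395, 1.177]
wrist_force: [0.2, 0.5, -0.1]
finger_gap: 57.6
```

```bash
python3 look.py 2 110 170 240 270 100 140 240 250
```

```text
6.075 [538.358 313.44  222.635] [3.138 1.395 1.177] [0.42  0.39  1.413 0.128 1.213 0.773] [ 0.249  0.457 -0.115] 57.565538794659986
```

View pics/top2.png

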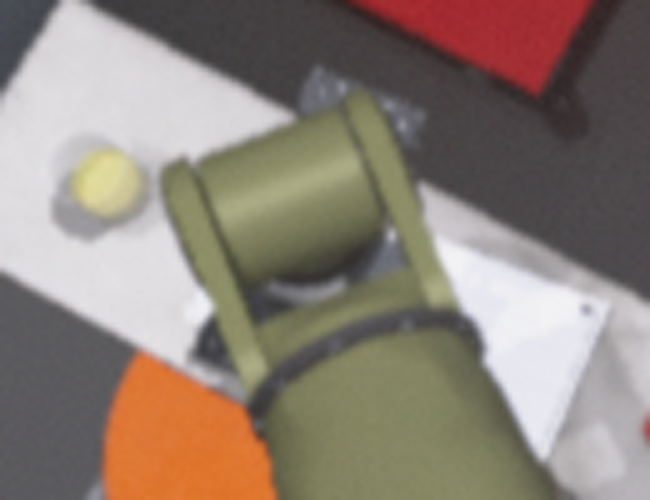

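View pics/side2.png

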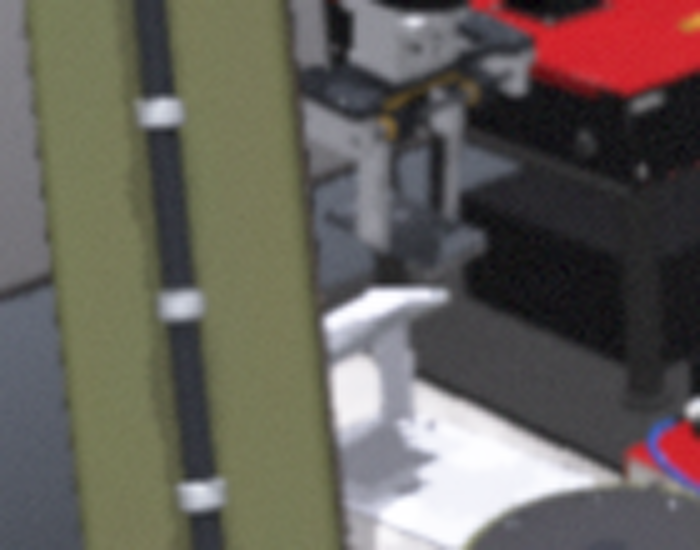

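```bash
python3 - <<'E'
from ov import *
from scipy.spatial.transform import Rotation as R
s=load("side2.npz")
a=1.18
T=lambda q:np.array(q,float)@Rz(a).T+[549,339.5,0]
Rt=Rz(a)@Ry(-np.radians(10)); c=np.array([538.36,313.44,222.6])-17.1*Rt[:,2]
car=B@Rt.T+c
overlay(s,[T([[0,-55,128],[0,55,128],[68,-55,111],[68,55,111.]]),car],(155,170,225,240),8,"pics/s2o.png",[T([[-75,0,6]])[0]])
E
```

```text
(no output)
```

View pics/s2o.png

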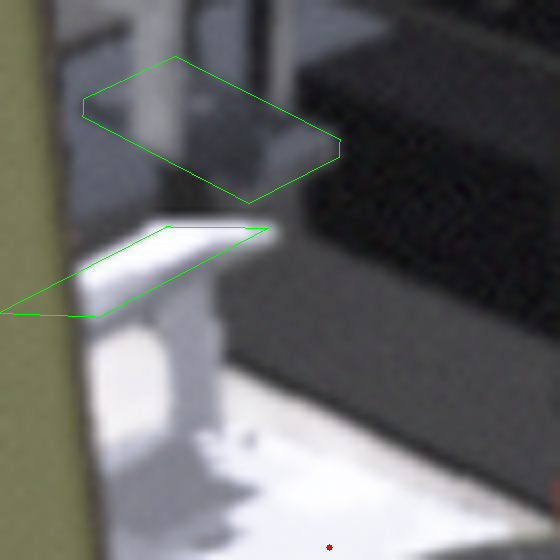

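```bash
python3 - <<'E'
from ov import *
s=load("side2.npz"); d=dict(s)
im=s["color"].astype(float); d["color"]=np.clip((im/255)**.6*255*1.2,0,255).astype(np.uint8)
overlay(d,[],(155,165,225,215),11,"pics/s2e.png")
C=cloud(s); Z=C[170:215,160:205]
k=(Z[...,2]>185)&(Z[...,2]<235)&(Z[...,1]>200)&(Z[...,1]<400)&(Z[...,0]<640)
print(Z[k].min(0),Z[k].max(0),k.sum()); print(np.c_[np.argwhere(k)[:,::-1]+[160,170]].min(0),(np.argwhere(k)[:,::-1]+[160,170]).max(0))
P=Z[k]; L=(P-[538.36,313.44,222.6])@(Rz(1.18)@Ry(-np.radians(10)))
for lo in range(-70,70,10):
    m=(L[:,0]>=lo)&(L[:,0]<lo+10); print(lo,m.sum(),np.round(np.median(L[m],0),1) if m.any() else "")
E
```

```text
[490.60922576 261.81569135 194.16229547] [576.73726146 371.98708123 234.98735735] 294
[165 176] [196 194]
-70 0 
-60 2 [-52.2   5.   -8.4]
-50 42 [-46.8   6.7 -13.2]
-40 28 [-34.8   0.1 -11.7]
-30 29 [-25.8   7.7 -11.4]
-20 40 [-12.4  18.3  -8.2]
-10 56 [-6.3 -3.4 -9.6]
0 40 [  4.1 -11.4 -11.2]
10 11 [ 14.1 -10.7 -13.2]
20 15 [ 25.9  -9.1 -14.4]
30 15 [ 34.3  17.7 -13.9]
40 16 [ 43.6  21.8 -14.8]
50 0 
60 0
```

View pics/s2e.png

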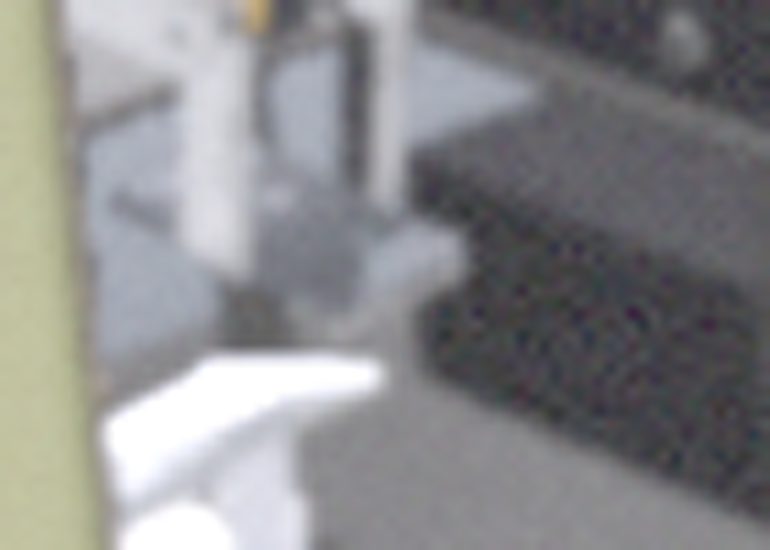

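Emit:
{"fn": "jog_arm", "kwargs": {"series": [0,0,0,0,0,-0.03,-1,0,0,0,0,0,-0.055,-1,0,0,0,0,0,-0.07,-1,0,0,0,0,0,-0.072,-1,0,0,0,0,0,-0.072,-1]}}

```text
clock: 6.8
eef_pos: [538.6, 313.9, 150.6]
eef_rot: [3.137, 1.395, 1.175]
wrist_force: [0.1, -0.3, -1.4]
finger_gap: 57.7
```

```bash
python3 look.py 3 110 170 240 270 155 165 225 215
```

```text
6.8 [538.588 313.85  150.609] [3.137 1.395 1.175] [0.42  0.457 1.493 0.137 1.067 0.752] [ 0.081 -0.257 -1.411] 57.73405740876236
```

View pics/side3.png

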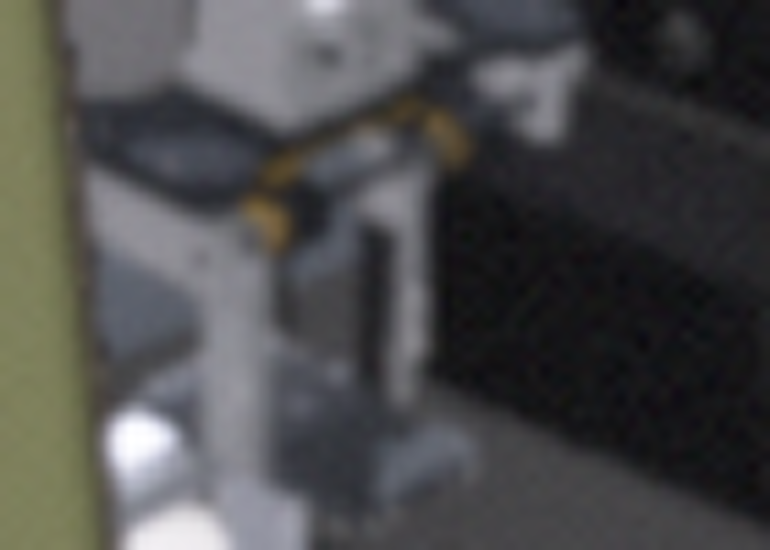

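Emit:
{"fn": "jog_arm", "kwargs": {"series": [0,0,0,0,0,0,1,0,0,0,0,0,0,1,0,0,0,0,0,0,1,0,0,0,0,0,0,1,0,0,0,0,0,0,1,0,0,0,0,0,0,1,0,0,0,0,0,0,1,0,0,0,0,0,0,1]}}

```text
clock: 7.9
eef_pos: [538.2, 313.8, 149.4]
eef_rot: [-3.141, 1.396, 1.181]
wrist_force: [-0.6, 0.3, 0.1]
finger_gap: 93.8
```

```bash
python3 look.py 4 130 180 240 270 150 165 250 265
```

```text
7.9 [538.18  313.769 149.434] [-3.141  1.396  1.181] [0.421 0.458 1.494 0.137 1.067 0.752] [-0.592  0.273  0.101] 93.79338636666215
```

View pics/side4.png

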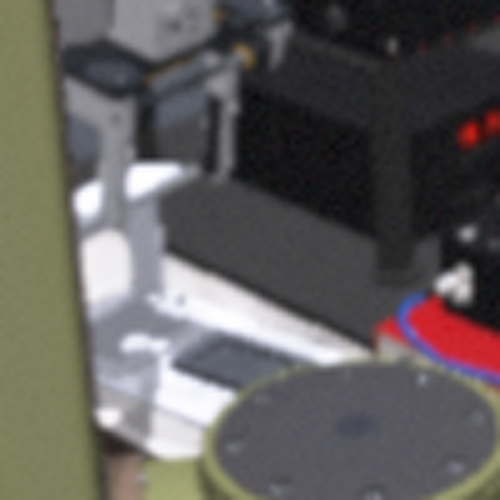

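Emit:
{"fn": "jog_arm", "kwargs": {"series": [0,0,0,0,0,0.05,1,0,0,0,0,0,0.1,1,0,0,0,-0.02,-0.03,0.14,1,0,0,0,-0.05,-0.08,0.16,1,0,0,0,-0.07,-0.13,0.18,1,0,0,0,-0.09,-0.18,0.18,1,0,0,0,-0.12,-0.23,0.18,1,0,0,0,-0.12,-0.26,0.18,1]}}

```text
clock: 9.0
eef_pos: [416.9, 52.2, 330.1]
eef_rot: [3.133, 1.396, 1.171]
wrist_force: [0.6, -0.0, 0.3]
finger_gap: 94.0
```

```bash
python3 look.py 5 130 190 240 270 150 165 250 265
```

```text
9.0 [416.857  52.244 330.134] [3.133 1.396 1.171] [-0.062 -0.11   1.734  0.166  1.46   0.315] [ 0.599 -0.045  0.299] 94.00441381419989
```

View pics/top5.png

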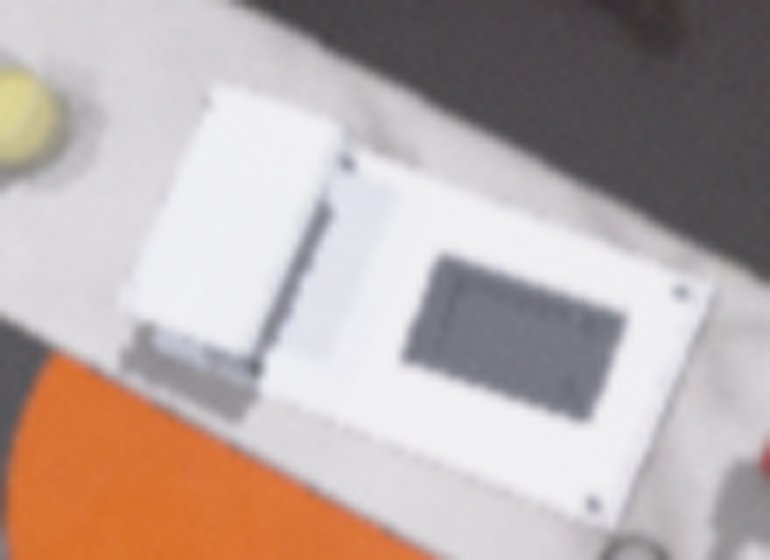

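View pics/side5.png

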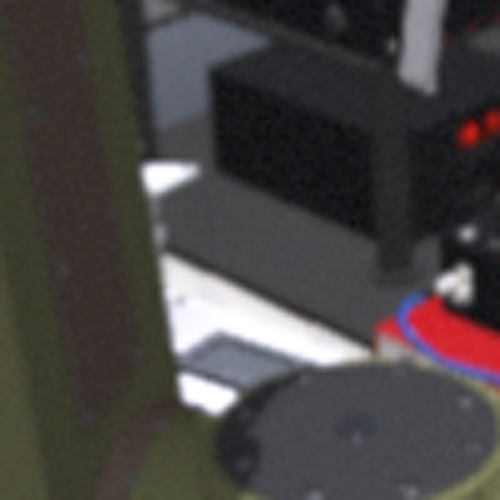

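```bash
python3 - <<'E'
from ov import *
np.set_printoptions(precision=3,suppress=True)
t=load("top5.npz")
p=onplane(t,[[130+515/7,190+335/7]],10)[0]; print(p)
roi=(183,222,224,254)
r=fit(t,lambda x,y,a:[carrier(x,y,a,10.5)],[p[0],p[1],1.17],roi);print(r)
x,y,a=r[0]
L=(np.array([x,y])-[549,339.5])@Rz(1.18)[:2,:2]; print("in turner frame",L)
overlay(t,[carrier(x,y,a,10.5)],(175,215,235,260),13,"pics/t5o.png")
E
```

```text
[520.344 255.311  10.   ]
(array([520.52 , 257.11 ,   1.212]), np.float64(127.39021090915844), 187.8173086419688)
in turner frame [-87.027  -5.052]
```

View pics/t5o.png

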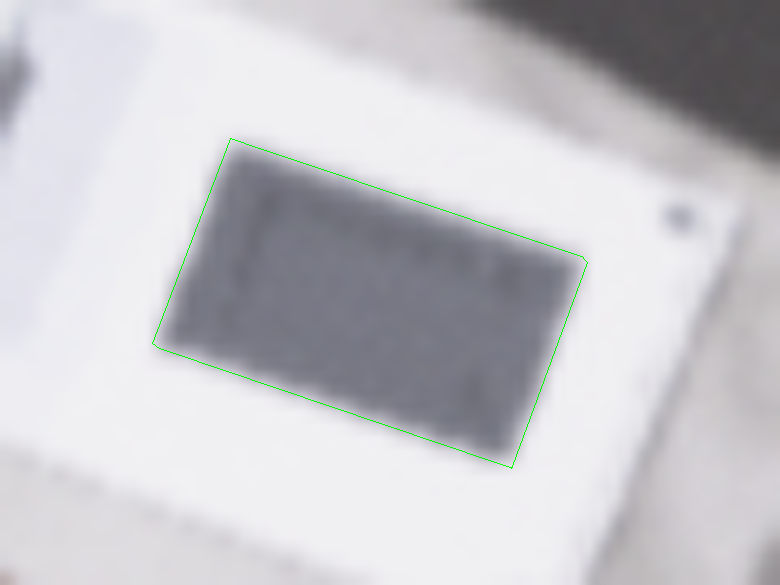

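```bash
python3 - <<'E'
from ov import *
from scipy.spatial.transform import Rotation as R
np.set_printoptions(precision=4,suppress=True)
a=1.212; g=9
M=R.from_matrix(Rz(a)@Ry(-np.radians(10.4))); M0=R.from_matrix(Rz(1.18)@Ry(-np.radians(10)))
rv=(M*M0.inv()).as_rotvec(); n=M.apply([0,0,1])
p=np.array([520.5,257.1,10.5])+Rz(a)@[g,0,0]
tcp=p+n*(17/np.cos(np.radians(10.4)))
print(tcp,tcp-[418.2,53.8,329.4],rv,n)
E
```

```text
[522.5647 262.6055  27.5   ] [ 104.3647  208.8055 -301.9   ] [ 0.0065 -0.0026  0.032 ] [-0.0634 -0.169   0.9836]
```

Emit:
{"fn": "jog_arm", "kwargs": {"series": [0,0,0.01,0.025,0.05,0,1,0.003,-0.001,0.02,0.05,0.1,0,1,0.006,-0.003,0.032,0.075,0.15,-0.03,1,0.006,-0.003,0.032,0.1,0.195,-0.07,1,0.006,-0.003,0.032,0.104,0.209,-0.13,1,0.006,-0.003,0.032,0.104,0.209,-0.19,1,0.006,-0.003,0.032,0.104,0.209,-0.24,1,0.006,-0.003,0.032,0.104,0.209,-0.265,1,0.006,-0.003,0.032,0.104,0.209,-0.28,1,0.006,-0.003,0.032,0.104,0.209,-0.28,1,0.006,-0.003,0.032,0.104,0.209,-0.28,1]}}

```text
clock: 10.48
eef_pos: [522.7, 263.2, 50.6]
eef_rot: [3.132, 1.388, 1.203]
wrist_force: [0.2, -0.3, 0.4]
finger_gap: 94.2
```

```bash
python3 look.py 6 130 190 240 270 140 165 240 265
```

```text
10.475 [522.707 263.205  50.649] [3.132 1.388 1.203] [0.345 0.516 1.671 0.185 0.843 0.587] [ 0.186 -0.285  0.371] 94.16830399732567
```

View pics/side6.png

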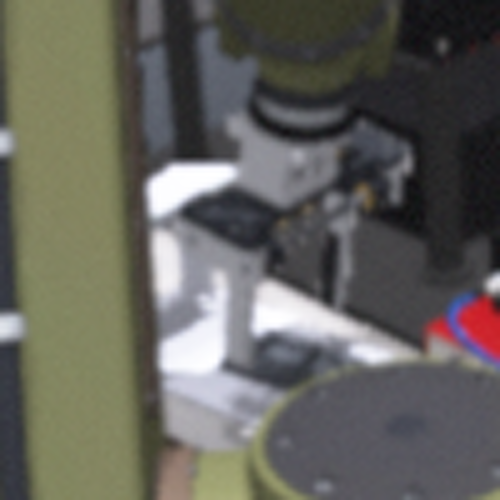

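Emit:
{"fn": "jog_arm", "kwargs": {"series": [0,0,0,0,0,-0.015,1,0,0,0,0,0,-0.022,1,0,0,0,0,0,-0.022,1,0,0,0,0,0,-0.022,-1,0,0,0,0,0,-0.022,-1,0,0,0,0,0,-0.022,-1,0,0,0,0,0,-0.022,-1,0,0,0,0,0,-0.022,-1], "squeeze": 20}}

```text
clock: 11.58
eef_pos: [522.2, 262.8, 27.5]
eef_rot: [3.139, 1.389, 1.21]
wrist_force: [-0.4, 0.0, 1.4]
finger_gap: 57.6
```

```bash
python3 - <<'E'
from ov import *
np.set_printoptions(precision=4,suppress=True)
for f in("top0.npz","top5.npz"):
    t=load(f)
    roi=(362,196,415,256)
    x0,y0,x1,y1=roi
    hsv=cv2.cvtColor(t["color"][y0:y1,x0:x1],cv2.COLOR_BGR2HSV); m=(hsv[...,1]<60).astype(np.uint8); m=cv2.erode(m,np.ones((5,5)))
    fanm=sil(t,fan(552.2,-384,1.145),roi)
    mm=m*(cv2.dilate((fanm>.02).astype(np.uint8),np.ones((5,5)))==0)
    Q=np.array([[-108,-63,3],[-108,63,3],[108,-63,3],[108,63,3.]])
    bd=lambda x,y,a:[Q@Rz(a).T+[x,y,0]]
    d=cv2.dilate((sil(t,bd(535.5,-428,1.159),roi)>.1).astype(np.uint8),np.ones((5,5)))
    print(f,"board",fit(t,bd,[535.5,-428,1.159],roi,(mm*d).astype(float)))
    d=cv2.dilate((fanm>.1).astype(np.uint8),np.ones((7,7)))
    roi=(378,205,418,250); x0,y0,x1,y1=roi
    d=cv2.dilate((sil(t,fan(551.8,-384,1.147),roi)>.1).astype(np.uint8),np.ones((7,7))).astype(float)
    for st in(1.12,1.17): print("fan",fit(t,fan,[552,-384,st],roi,d))
E
```

```text
top0.npz board (array([ 535.2412, -428.037 ,    1.1523]), np.float64(10.097791970581945), 10.188683617326564)
fan (array([ 552.339 , -383.9642,    1.1377]), np.float64(8.757085527143573), 32.03589431097743)
fan (array([ 552.1951, -383.7741,    1.1408]), np.float64(8.659615867372857), 47.99014993081777)
top5.npz board (array([ 535.2606, -428.0018,    1.1518]), np.float64(9.814694397305184), 9.915988832249008)
fan (array([ 552.2121, -383.8433,    1.1407]), np.float64(8.815329152878522), 32.49972876315924)
fan (array([ 552.2102, -383.8406,    1.1407]), np.float64(8.815329152878522), 47.38195803335825)
```

```bash
cat > plan.py <<'E'
from ov import *
from scipy.spatial.transform import Rotation as R
np.set_printoptions(precision=4,suppress=True)
pc=np.array([520.5,257.1,10.5]); cmd=np.array([522.6,262.6,27.5]); act=np.array([522.2,262.8,27.4])
Rp=R.from_euler("z",1.212); Rn=R.from_matrix(Rz(1.145)@Ry(np.radians(10.4))); D=Rn*Rp.inv()
P=np.array([552.2,-383.85,16.4])+Rz(1.145)@[1.6,0,0]
tcp=P+D.apply(cmd-pc)
print(tcp,tcp-act,D.as_rotvec())
E
python3 plan.py
```

```text
[ 556.552  -374.3391   32.058 ] [  34.352  -637.1391    4.658 ] [-0.1678  0.0694 -0.0668]
```

Emit:
{"fn": "jog_arm", "kwargs": {"series": [0,0,0,0,0,0.03,-1,0,0,0,0,0,0.085,-1,0,0,0,-0.02,-0.03,0.135,-1,0,0,0,-0.04,-0.06,0.185,-1,0,0,0,-0.06,-0.09,0.235,-1,0,0,0,-0.07,-0.13,0.275,-1,-0.03,0.012,-0.012,-0.065,-0.185,0.29,-1,-0.06,0.024,-0.024,-0.055,-0.24,0.29,-1,-0.09,0.037,-0.036,-0.045,-0.295,0.29,-1,-0.12,0.05,-0.048,-0.03,-0.35,0.29,-1,-0.15,0.062,-0.06,-0.02,-0.405,0.29,-1,-0.168,0.069,-0.067,-0.005,-0.46,0.29,-1,-0.168,0.069,-0.067,0.01,-0.515,0.28,-1,-0.168,0.069,-0.067,0.02,-0.57,0.24,-1,-0.168,0.069,-0.067,0.034,-0.62,0.19,-1,-0.168,0.069,-0.067,0.034,-0.637,0.13,-1,-0.168,0.069,-0.067,0.034,-0.637,0.08,-1,-0.168,0.069,-0.067,0.034,-0.637,0.05,-1,-0.168,0.069,-0.067,0.034,-0.637,0.05,-1,-0.168,0.069,-0.067,0.034,-0.637,0.05,-1]}}

```text
clock: 14.08
eef_pos: [556.8, -374.6, 79.4]
eef_rot: [1.326, 1.568, -0.67]
wrist_force: [0.3, -0.6, -0.9]
finger_gap: 57.5
```

```bash
python3 look.py 7 340 190 450 270 330 200 430 275; python3 - <<'E'
from plan import *
s=load("side7.npz")
# predicted held carrier and target in side view
st=manip.read_state(); e=st["eef_pos"]
off=D.apply(cmd-pc); c=e-off
roi=(340,215,420,270)
overlay(s,[B@Rn.as_matrix().T+c]+fan(552.2,-383.85,1.145),roi,9,"pics/s7o.png")
E
```

```text
14.075 [ 556.848 -374.608   79.381] [ 1.326  1.568 -0.67 ] [-0.647  0.703  1.273 -0.     1.162 -0.221] [ 0.34  -0.552 -0.885] 57.46144578242425
[ 556.552  -374.3391   32.058 ] [  34.352  -637.1391    4.658 ] [-0.1678  0.0694 -0.0668]
```

View pics/s7o.png

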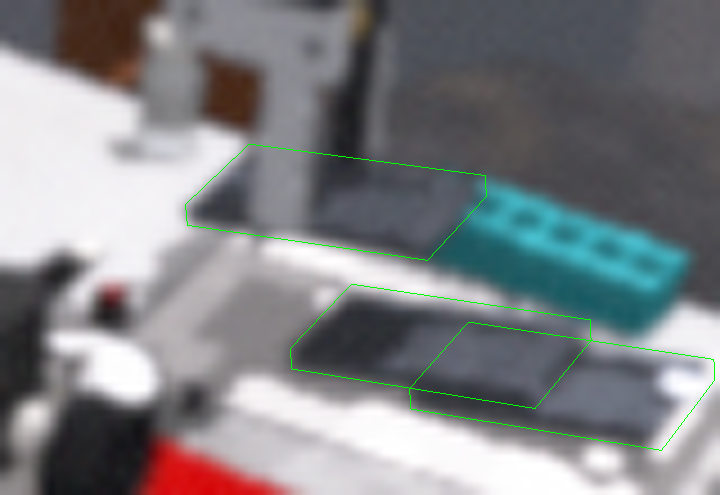

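View pics/top7.png

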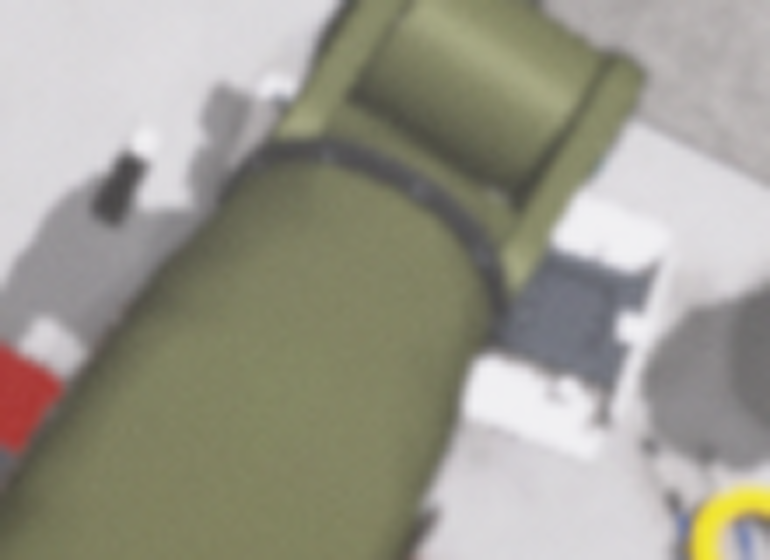

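Emit:
{"fn": "jog_arm", "kwargs": {"series": [0,0,0,-0.001,0,-0.015,-1,0,0,0,-0.001,0,-0.03,-1,0,0,0,-0.001,0,-0.038,-1,0,0,0,-0.001,0,-0.042,-1,0,0,0,-0.001,0,-0.042,-1,0,0,0,-0.001,0,-0.042,-1]}}

```text
clock: 14.92
eef_pos: [555.4, -374.4, 35.9]
eef_rot: [1.294, 1.569, -0.702]
wrist_force: [0.5, -0.3, -1.9]
finger_gap: 57.8
```

```bash
python3 look.py 8 340 190 450 270 350 225 430 280
```

```text
14.925 [ 555.399 -374.356   35.898] [ 1.294  1.569 -0.702] [-0.648  0.754  1.297 -0.     1.089 -0.222] [ 0.467 -0.321 -1.89 ] 57.8069888658248
```

View pics/side8.png

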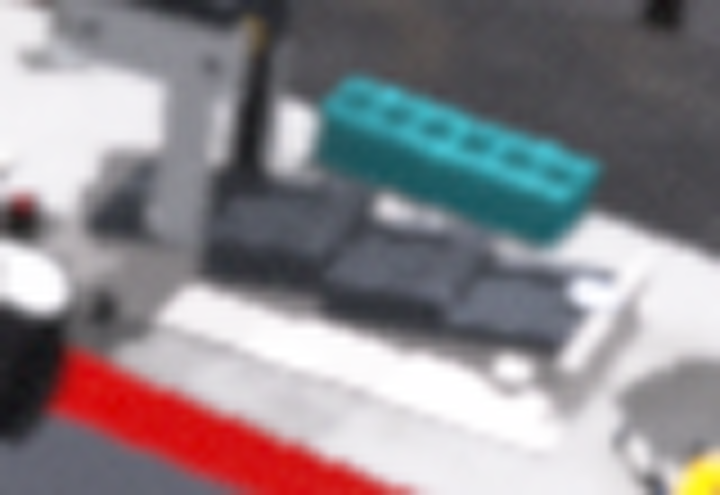

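Emit:
{"fn": "jog_arm", "kwargs": {"series": [0,0,0,0,0,-0.002,-1,0,0,0,0,0,-0.0025,-1,0,0,0,0,0,-0.0025,-1]}}

```text
clock: 15.4
eef_pos: [555.1, -374.2, 32.9]
eef_rot: [1.325, 1.57, -0.671]
wrist_force: [-0.5, -0.0, -0.8]
finger_gap: 57.4
```

```bash
python3 -c "
from h import *
s=manip.read_state();print(s['eef_pos'],s['wrist_force'],s['moment'])"; python3 look.py 8b 340 190 450 270 350 225 430 280
```

```text
[ 555.14582391 -374.18727898   32.87175047] [-0.45485809 -0.04460657 -0.76462004] [-0.01333291  0.05250726 -0.00118423]
15.4 [ 555.146 -374.187   32.872] [ 1.325  1.57  -0.671] [-0.648  0.758  1.298 -0.     1.085 -0.222] [-0.455 -0.045 -0.765] 57.437682269918575
```

View pics/side8b.png

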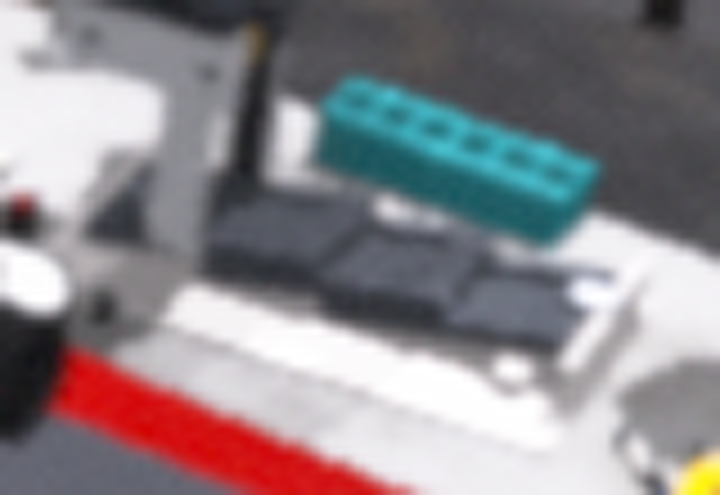

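Emit:
{"fn": "jog_arm", "kwargs": {"series": [0,0,0,0,0,0,1,0,0,0,0,0,0,1,0,0,0,0,0,0,1,0,0,0,0,0,0,1,0,0,0,0,0,0.03,1,0,0,0,0,0,0.08,1,0,0,0,0,0.02,0.14,1,0,0,0,-0.01,0.06,0.19,1,0,0,0,-0.03,0.1,0.24,1,0,0,0,-0.05,0.15,0.27,1,0,0,0,-0.07,0.2,0.29,1,0,0,0,-0.09,0.26,0.29,1,0,0,0,-0.1,0.32,0.29,1,0,0,0,-0.1,0.32,0.29,1]}}

```text
clock: 17.25
eef_pos: [454.6, -51.3, 323.7]
eef_rot: [1.742, 1.568, -0.25]
wrist_force: [-0.1, -0.9, -0.3]
finger_gap: 93.9
```

```bash
python3 look.py 9 360 195 450 260 350 225 430 280; python3 - <<'E'
from fit import *
from ov import overlay
np.set_printoptions(precision=4,suppress=True)
t=load("top9.npz")
O=np.array([552.2,-383.85]);
def nxt(x,y,a):
    return [(B@Ry(np.radians(10.4)).T)@Rz(a).T+[x,y,16.4]]
def both(x,y,a): return nxt(x,y,a)+fan(552.2,-383.85,1.141)
roi=(360,200,404,250)
P=O+(Rz(1.145)@[1.6,0,0])[:2]
d=cv2.dilate((sil(t,both(P[0],P[1],1.145),roi)>.1).astype(np.uint8),np.ones((7,7))).astype(float)
for st in(1.13,1.17):
    r=fit(t,both,[P[0],P[1],st],roi,d); print(r, "dev in board frame",(r[0][:2]-P)@Rz(1.145)[:2,:2])
overlay(t,both(*r[0]),(360,195,450,260),8,"pics/t9o.png")
# straight chain fit: all three as one rigid fan with common yaw
def chain(x,y,a):
    return fan(x,y,a)+[(B@Ry(np.radians(10.4)).T+[1.6,0,16.4])@Rz(a).T+[x,y,0]]
roi=(360,200,420,250)
d=cv2.dilate((sil(t,chain(552.2,-383.85,1.145),roi)>.1).astype(np.uint8),np.ones((7,7))).astype(float)
print("chain",fit(t,chain,[552.2,-383.85,1.145],roi,d))
E
```

```text
17.25 [454.568 -51.283 323.747] [ 1.742  1.568 -0.25 ] [-0.192  0.027  1.609 -0.     1.503  0.229] [-0.092 -0.934 -0.268] 93.9268205708087
(array([ 550.5932, -382.1615,    1.1062]), np.float64(20.98779271854378), 41.071990596378704) dev in board frame [-0.7259  2.1608]
(array([ 550.5971, -382.1981,    1.1056]), np.float64(21.03624026185338), 41.26489185343592) dev in board frame [-0.7576  2.1421]
chain (array([ 550.9673, -383.7808,    1.1508]), np.float64(22.15219364954302), 35.74767360511016)
```

View pics/t9o.png

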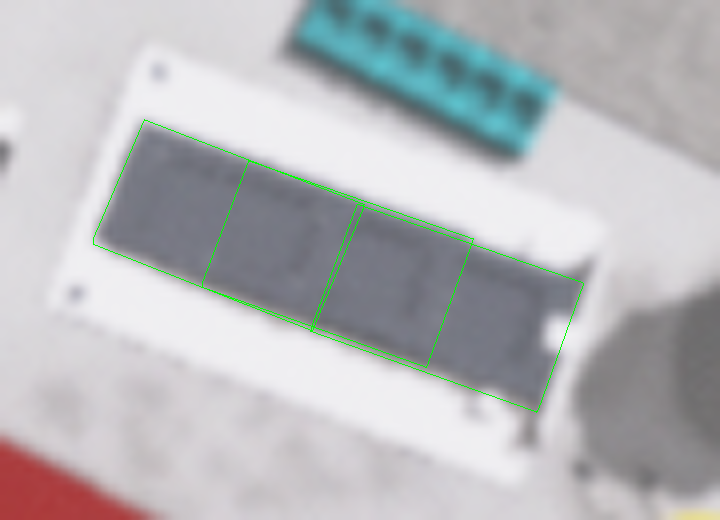

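View pics/side9.png

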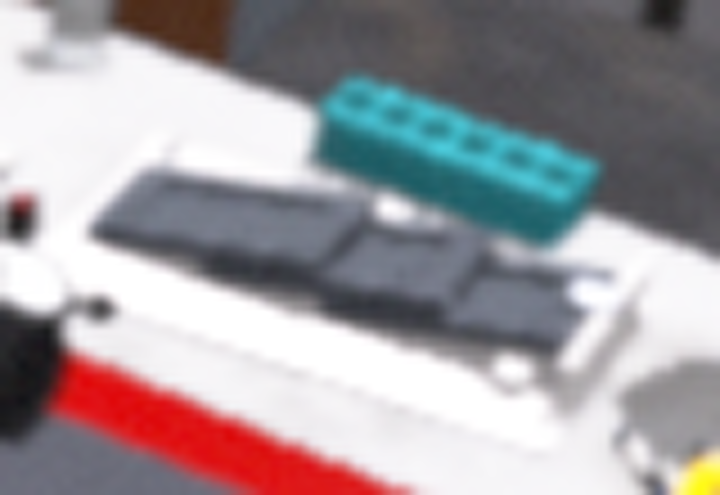

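```bash
cat > edge.py <<'E'
import sys
from fit import *
from ov import overlay
np.set_printoptions(precision=2,suppress=True)
def edges(t,x,y,a,z,k0,label,xs):
    # board-frame sampling: for x stations, find lateral y of dark/bright 50% crossing on each side, top face height
    g=cv2.cvtColor(t["color"],cv2.COLOR_BGR2GRAY).astype(np.float32)
    out=[]
    for s in(1,-1):
        r=[]
        for X in xs:
            zt=z(X); lat=np.arange(20,40,.25)*s
            P=np.c_[np.full(len(lat),X),lat,np.full(len(lat),zt)]@Rz(a).T+[x,y,0]
            q=proj(t,P).astype(np.float32)
            v=cv2.remap(g,q[:,0].reshape(1,-1),q[:,1].reshape(1,-1),cv2.INTER_CUBIC)[0]
            lo=np.median(v[:12]); hi=np.median(v[-10:]); th=(lo+hi)/2
            i=np.argmax(v>th); r.append(abs(lat[i-1])+.25*(th-v[i-1])/(v[i]-v[i-1]))
        r=np.array(r)*s; out.append(r); p=np.polyfit(xs,r,1); print(label,"side",s,"mean %.2f slope %.4f"%(r.mean(),p[0]),r)
    m=(out[0]+out[1])/2; print(label,"centreline mean %.2f slope %.4f"%(m.mean(),np.polyfit(xs,m,1)[0]))
if __name__=="__main__":
    t=load(sys.argv[1]); a=1.145; t0=np.tan(np.radians(10.4))
    ztop=lambda X,c:16.4+4.5/np.cos(np.radians(10.4))-(X-c)*t0
    t5=load("top5.npz")
    xs=np.arange(-90,-4,6.)
    edges(t5,552.2,-383.85,a,lambda X:ztop(X,-48.4),0,"last(before)",np.arange(-42,-3,4.))
    edges(t,552.2,-383.85,a,lambda X:ztop(X,1.6),0,"new foot half",np.arange(4,46,4.))
    edges(t,552.2,-383.85,a,lambda X:ztop(X,1.6),0,"new all",np.arange(-42,46,4.))
    edges(t5,552.2,-383.85,a,lambda X:ztop(X,-98.4),0,"first",np.arange(-125,-100,3.))
E
python3 edge.py top9.npz
```

```text
last(before) side 1 mean 31.10 slope -0.0519 [31.92 31.44 31.65 31.79 31.47 31.12 30.79 30.55 30.22 30.05]
last(before) side -1 mean -28.69 slope 0.0035 [-28.79 -28.85 -28.73 -28.71 -28.71 -28.42 -28.66 -28.53 -28.67 -28.84]
last(before) centreline mean 1.20 slope -0.0242
new foot half side 1 mean 32.38 slope -0.0681 [33.81 33.77 32.99 33.   32.8  32.27 31.56 31.62 31.48 31.74 31.14]
new foot half side -1 mean -27.76 slope 0.0069 [-28.   -27.68 -27.7  -27.97 -27.81 -27.72 -27.89 -27.64 -27.73 -27.67
 -27.49]
new foot half centreline mean 2.31 slope -0.0306
new all side 1 mean 33.40 slope -0.0406 [34.4  34.51 34.54 34.43 34.5  34.27 34.29 34.07 34.26 33.9  34.02 33.76
 33.72 33.34 33.01 33.08 32.61 31.85 31.67 31.5  31.53 31.47]
new all side -1 mean -27.65 slope -0.0062 [-27.42 -26.93 -27.32 -27.75 -27.48 -27.49 -27.55 -27.17 -27.48 -28.13
 -27.75 -28.05 -27.98 -27.65 -27.86 -27.85 -27.56 -27.8  -27.85 -27.69
 -27.96 -27.59]
new all centreline mean 2.87 slope -0.0234
first side 1 mean 31.61 slope 0.0356 [29.48 30.83 32.51 32.72 32.76 32.   31.32 31.38 31.44]
first side -1 mean -29.27 slope 0.0210 [-29.1  -29.54 -29.92 -29.51 -29.1  -29.09 -29.12 -28.84 -29.18]
first centreline mean 1.17 slope 0.0283
```

```bash
python3 - <<'E'
from fit import *
np.set_printoptions(precision=2,suppress=True)
t=load("top9.npz"); t0=load("top0.npz")
def foot(t,x0,zb):
    g=cv2.cvtColor(t["color"],cv2.COLOR_BGR2GRAY).astype(np.float32); r=[]
    for Y in np.arange(-20,21,5.):
        X=x0+np.arange(-12,12,.25); P=np.c_[X,np.full(len(X),Y),np.full(len(X),zb)]@Rz(1.145).T+[552.2,-383.85,0]
        q=proj(t,P).astype(np.float32); v=cv2.remap(g,q[:,0].reshape(1,-1),q[:,1].reshape(1,-1),cv2.INTER_CUBIC)[0]
        th=(np.median(v[:10])+np.median(v[-10:]))/2; r.append(X[np.argmax(v>th)])
    print("foot",np.mean(r),"slope",np.polyfit(np.arange(-20,21,5.),r,1)[0])
foot(t0,1,10); foot(t,51,10)
for d,n,c in((t0,"last",-30),(t,"new",1.6)):
    C=cloud(d).reshape(-1,3); L=(C-[552.2,-383.85,0])@Rz(1.145)
    m=(abs(L[:,0]-c)<(42 if n=="new" else 25))&(abs(L[:,1]-2)<16)
    A=np.c_[L[m][:,0]-c,L[m][:,1],np.ones(m.sum())]; k=np.linalg.lstsq(A,L[m][:,2],rcond=None)[0]; print(n,k,np.degrees(np.arctan(k[:2])))
d=cv2.absdiff(t["color"],t0["color"]).max(2); d[:, :]=cv2.medianBlur(d,3)
cv2.imwrite("pics/diff.png",cv2.addWeighted(t["color"],.5,cv2.merge([d*0,d*0,((d>40)*255).astype(np.uint8)]),.9,0))
s=manip.read_state(); print(s["clock"],s["wrist_force"])
E
```

```text
foot 2.0 slope -0.03083333333333333
foot 50.97222222222222 slope -3.669226909823367e-16
last [-0.14 -0.03 14.61] [-8.18 -1.47]
new [-0.15  0.04 17.9 ] [-8.31  2.24]
17.35 [ 0.48 -0.51  0.24]
```

View pics/diff.png

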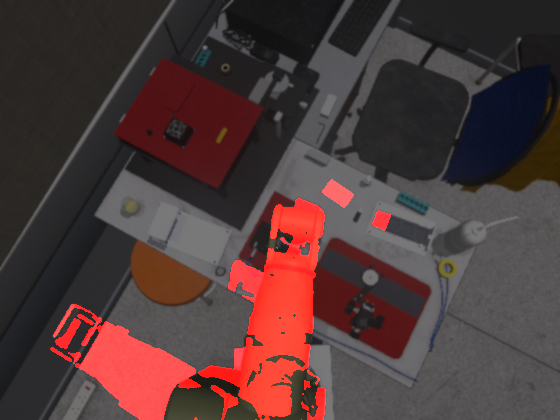

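```bash
python3 -c "
from cell import manip
s=manip.read_state();print(s['eef_pos'],s['finger_gap'],s['clock']);print(manip.sign_off())"
```

```text
[455.22527569 -54.10553568 323.22379052] 94.02944206119166 17.35
the job is handed in; nothing more can be done
None
```

The carrier now lies on the lay-up board as the third one of the fan, pocket up, and the job is handed in at 17.35 s. I let it go 25 mm past the ramp's edge with the nose 10° down. It tipped and landed pocket up on the bed. I picked it up there with the hand leaning away from the ramp and set it down.

My last checks, against the carrier below it:

| Check | Measured | Intended |
|---|---|---|
| Along the fan (foot to foot) | about 49 mm | 50 mm |
| Sideways offset | about 1 mm | 0 mm |
| Slope | 8.3° (the fixed one measures 8.2° the same way) | 10.4° |

- **Sideways offset:** most of it comes from a small correction I made towards the side camera's reading. The top camera later showed it was not needed.
- **Turn, checks disagree:** comparing the long edges gives about 0.4°, but the outline fit and the foot edge suggest up to about 2°. Shadows affect all of these, so I trusted the edge comparison and did not regrip.
- **Sideways tilt:** the depth fit gave +2.2° for the new carrier and -1.5° for the fixed one. I put this down to depth noise and did not check it further.
- **Cameras:** the side and top cameras differed by about 4–6 mm at the carrier and board, so I relied on comparisons within the top picture.
- **Bystanders:** comparing the top picture before and after showed no change at the other things in view. The arm hid part of the bench in that picture.
- **Arm at hand-in:** the arm stood clear of everything with the gripper open.

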